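Sleeve the length stop and hold it out at the red mark

ROBOT

A 6-joint arm with a two-finger parallel gripper is mounted at the origin on the work surface. World frame = base frame: x ahead of the robot, y to its left, z up, the work surface at z = 0. Lengths are in m, angles in rad, forces in N, time in s.
With the tool pointing down it reaches from about 0.275 to 0.725 m from the base axis. Payload 15.9 kg.
Tool frame: the origin (TCP) lies at the very end of the fingers, on their centre line; the grasp point (between the pads) lies 19 mm behind it (tcp_to_grasp is the distance from the TCP to the grasp point, in m); x points along the fingers, y is the direction in which the jaws open and shut, and the axes are right-handed (so a half turn about x gives the same grasp; the last joint's range is limited). The gripper opens to 85 mm and grips with 20 to 120 N. Pads are 22 mm wide; open, the fingers measure 114 mm over their backs; the gripper's body (76 mm by 85 mm) begins 54 mm behind the grasp point. The pads swing forward as they close: fully open they stand 13 mm farther back than shut.
Start: joints at [-1.106, 0.213, -0.034, 1.323, 0, 1.571], TCP at [0.224, -0.447, 0.205] pointing down, gripper open.
Joint ranges: [-2.98, 2.98], [-0.74, 1.72], [-1.14, 1.35], [-2.1, 2.04], [-1.57, 1.44], [-3.14, 3.14]. Speed limits (rad/s): [1.89, 1.89, 2.39, 2.57, 3.14, 3.14].

INTERFACE

Orientations are given as a unit quaternion [w, x, y, z].
In Python, from workcell import sense, grab_frame, camera_model, job_done, tcp_to_grasp gives the robot as it stands.
- The arm moves only by the shell command python3 -m pendant 'ROWS' [OPENING]. ROWS is JSON, a list of rows, each a list of 6 numbers: the shift along the tool's x, y, z in mm, then the turn, a rotation vector about the tool's x, y, z in rad. A call has 1 to 5 rows; each row is the pose to reach, as a shift and turn from the pose commanded when the call began, along the tool's axes at that moment; what a row does not reach only later rows make up. A row lasts 1/12 s, in which the tool goes at most 41.7 mm and 7.16 degrees, less where a joint would pass 70% of its speed; a pose out of reach is approached as far as the arm can. A call with a gripper value outside its range is refused whole. OPENING is the closure, from 0 (fully open) to 1 (shut), set as the call begins (- or left out, the last holds). The fingers move at their own pace and stop on an object; the grip force is fixed at half the most. Time passes only in rows, so rows that repeat a pose let the fingers close. It gives the time, the measured TCP pose, the force and the opening at its end, in the units of the state.
- sense(): the state, without advancing time (a new reading comes with each control period).
- grab_frame(name): name is "scene" or "top"; returns the picture (384x512x3 uint8, red, green, blue); there is no depth.
- camera_model(name): a dict with "K" (3x3 intrinsics, pixels), "R" (3x3) and "t" (3): a world point X has camera coordinates R X + t. Camera axes: x right, y down, z forward; pixel columns grow to the right and rows downward; lengths in m; the calibration is good to about 2 mm. A picture is of the moment at which its call begins. camera_model takes no time and is no camera call.
- job_done(): hands the job in, once; it reports no verdict.
The state is a dict: "t": time; "qpos": joint angles; "dq": joint speeds; "tau": joint torques, N m; "tool_pos": TCP position; "ee_rot": TCP orientation; "ft_force": force on the tool from outside, world axes, zero at the start; "moment": the same for the moment, N m; "grip_width": finger opening in m.
Only numpy, scipy, OpenCV 4.12 (cv2) and the standard library are available. Lean on these libraries where they do the work, as an engineer would, in place of code of your own. Each camera call takes 0.05 s, during which the arm holds its last target.

TASK

Get the lathe's telescoping length stop ready: slip the middle-sized of the three steel sleeves (the one whose bore suits the pin) down over the brass pin on the stop's nose and let go of it. Then take the stop's black grip block between the fingers so that its orange lock button is squeezed in, pull the stop out until its yellow pointer stands at the red rider on the scale, and finish still holding it there, because a spring pulls it back. Leave the other sleeves and everything else on the bench where they are.

Things in the scene. Friction and masses are not known exactly. Their poses are not given: they have to be found in the camera images.
- gauge: green base of the telescoping length stop, fixed to the bench: plate 400 x 130 x 15 mm with a 36 mm wide outer tube over its rear half (top 59 mm above the bench). Origin under the plate's centre, on the bench; its +x axis is the way the stop extends, +y to the left of that, z up.
- boom: the telescoping arm that slides out of the outer tube along the base's +x, 0 to 135 mm from home; it starts home, held by the lock. Its axes are the base's, its origin lies on the base's origin when home and moves with it. A spring pulls it home with 2.4 N at home to 4 N fully out, plus 0.5 N of friction. It carries, from rear to front: the black grip block, the nose with the pin, and the yellow pointer beside the nose.
- grip (a point): centre of the grip on the arm: 85 mm above the bench, midway between the two faces to be squeezed when the button is fully in. The block stands up from 55 to 105 mm above the bench and is 28 mm long along x; the bare black face lies 15 mm to the +y side of this point, the orange button's face 22 mm to the -y side (15 mm when fully in). Grip it from above, closing along the base's y.
- lock_button (a joint): travel of the orange lock button towards +y, 0 (out, locked) to 0.007 m (fully in); 2 N to start it, about 5 N fully in. It is free from about 5 mm in: its steel tongue then clears the strike plate beside the home position. It springs out when let go. Lock only at home: once pulled out the arm slides freely and, if let go, the spring takes it back until the tongue meets the front of the strike plate, 19 mm short of home; squeeze again to go on from there.
- button_face (a point): centre of the orange button's outer face (24 mm along x, 36 mm high), 82 mm above the bench.
- pin_foot (a point): foot of the brass pin, on its axis, on top of the arm's nose (40 x 40 mm, 54 mm above the bench), 60 mm ahead (+x) of the grip. The pin is 16 mm in diameter and 30 mm tall, its top 8 mm tapered to 8 mm. Axes as the base's.
- pointer (a point): outer tip of the yellow pointer on the arm, 3 mm wide along x, beside the pin on the -y side, 26 mm above the bench.
- rider_mark (a point): middle of the red rider's inner edge; the rider is a 10 mm wide (along x) red clip beside the white scale on the base, at the place to be set, 45 to 115 mm ahead of the pointer's home. Axes as the base's. It stays put.
- sleeve_mid: the middle-sized steel sleeve, the right one: 38 mm outside, 20 mm bore, 40 mm tall, 250 g more or less, standing upright on the plywood board. Origin: centre of its lower end.
- sleeve_small: small look-alike sleeve: 30 mm outside, 14 mm bore (too tight for the pin), 40 mm tall, on the board. Origin: centre of its lower end. Leave alone.
- sleeve_large: large look-alike sleeve: 46 mm outside, 28 mm bore (sloppy on the pin), 40 mm tall, on the board. Origin: centre of its lower end. Leave alone.
- board: plywood board, fixed to the bench, 310 x 110 x 8 mm, on which the three sleeves stand in a row along its long side, about 95 mm apart, in any order. Origin under its centre; x along its length.
- wrench: steel wrench lying on the bench behind the stop. Bystander.
- spray_can: blue and yellow can, 60 mm across, 170 mm tall. Bystander.
- grease_jar: amber jar with a red lid, 64 mm across, 70 mm tall. Bystander.
- gear: dark steel gear with a hub, 74 mm across, 45 mm tall. Bystander.
- vee_block: steel vee block, 60 x 50 x 46 mm. Bystander.
Mind the look-alikes: they are no part of the job. What is shaped like the sleeve_mid but green is not meant.

How it is judged:
On the way, in this order (a step that is already met when the one before it is completed fails the run):
1. the middle-sized sleeve is down on the pin and let go, with the arm still home (horizontal distance between sleeve_mid and pin_foot below 0.004 m and z of sleeve_mid in the frame of pin_foot between -0.004 and 0.004 m and angle between sleeve_mid's own z axis and vertical below 0.1 rad and contact force between the fingers and sleeve_mid below 0.2 N and distance of boom from where it was at the start of the episode below 0.01 m), for 0.2 s.
2. the grip block is taken and the lock button squeezed in (contact force between the fingers and boom above 3 N and value of joint lock_button above 0.005 m), for 0.1 s.
3. the pointer stands at the red rider, arm held (all of step 2 and x of pointer in the frame of rider_mark between -0.005 and 0.005 m and linear speed of boom below 0.01 m/s), for 0.3 s.
At the end, for the whole second after the job is handed in: Ends holding: fingers grip the arm (over 3 N), lock button in (over 5 mm), pointer at rest within 5 mm of the red rider along the scale; the middle sleeve, untouched by the fingers, is upright on the pin, down on the nose (within 4 mm in height and to the side) (all of step 3 and horizontal distance between sleeve_mid and pin_foot below 0.004 m and z of sleeve_mid in the frame of pin_foot between -0.004 and 0.004 m and angle between sleeve_mid's own z axis and vertical below 0.1 rad and contact force between the fingers and sleeve_mid below 0.2 N); the arm keeps its last pose, push and grip.
It fails at once if another sleeve is moved more than 25 mm (distance of any of sleeve_small, sleeve_large from where it was at the start of the episode above 0.025 m).
It fails at once if a bystander on the bench is moved more than 25 mm (distance of any of wrench, spray_can, grease_jar, gear, vee_block from where it was at the start of the episode above 0.025 m).
It also fails if it takes over 51 s, if anything falls off the work surface, if the arm or the gripper's body presses on something with over 40 N, if the wrist force passes 120 N, or if a joint passes its speed limit or range.

## Working session

There is one attempt and no reset: what is moved stays moved. The work goes in short steps, Python scripts to look and compute and a shell command to move; the robot and the scene stay as the last step left them, time stands still between calls to the robot, and variables do not carry over. Pictures are saved under pics/ and viewed, and the job is handed in when it is done.

```bash
ls; mkdir -p pics; python3 - <<'E'
from workcell import *
import cv2
print(sense(), tcp_to_grasp)
for n in("scene","top"):
    f=grab_frame(n); cv2.imwrite(f"pics/{n}0.png",f[:,:,::-1]); m=camera_model(n); print(n,m)
E
```

```text
pics
{'t': 0.0, 'qpos': array([-1.10597167e+00,  2.13372559e-01, -3.50610204e-02,  1.32350893e+00,
        1.00005426e-05,  1.57076887e+00]), 'dq': array([ 6.63102601e-05,  7.28284111e-04,  6.26393376e-05, -9.13949334e-04,
       -1.23811677e-03,  3.81653232e-04]), 'tau': array([ 2.21281643e-04, -6.86167145e+01,  4.87115049e+01,  1.79210101e-02,
       -6.76876334e-05,  5.36698417e-05]), 'tool_pos': array([ 0.2239673 , -0.44661197,  0.20480723]), 'ee_rot': array([-0.1624791 , -0.68800299, -0.16326941,  0.68818277]), 'ft_force': array([-0.15833636,  0.00727801,  0.26422078]), 'moment': array([ 0.02872885, -0.0035998 ,  0.00688604]), 'grip_width': 0.08531153362975966} 0.0187
scene {'K': array([[351.8289071 ,   0.        , 256.66763567],
       [  0.        , 351.8289071 , 184.74934619],
       [  0.        ,   0.        ,   1.        ]]), 'R': array([[-0.25932407,  0.96573496,  0.01034489],
       [ 0.78091363,  0.21597332, -0.58611383],
       [-0.56826483, -0.14391496, -0.81016268]]), 't': array([ 0.11132061, -0.3849273 ,  1.47839095])}
top {'K': array([[398.36467541,   0.        , 255.34384408],
       [  0.        , 398.36467541, 190.69426605],
       [  0.        ,   0.        ,   1.        ]]), 'R': array([[ 0.01282527, -0.99987668,  0.00906308],
       [-0.99513625, -0.01364875, -0.09755794],
       [ 0.09766961, -0.0077678 , -0.99518858]]), 't': array([0.01747983, 0.57468114, 1.26971375])}
```

View pics/scene0.png

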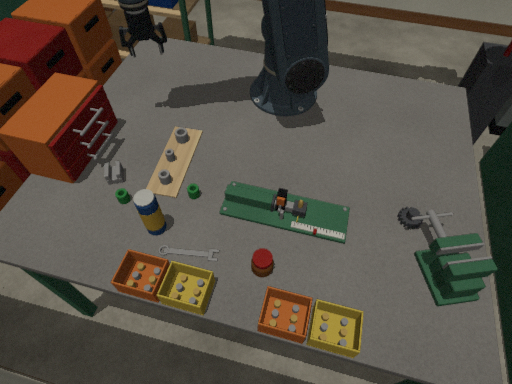

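View pics/top0.png

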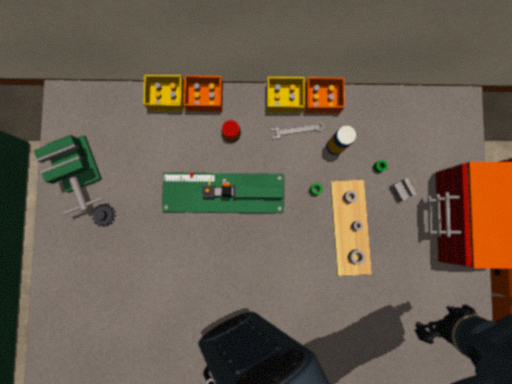

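```bash
python3 - <<'E'
import cv2
t=cv2.imread("pics/top0.png"); s=cv2.imread("pics/scene0.png")
cv2.imwrite("pics/t_g.png",cv2.resize(t[165:220,155:290],None,fx=5.8,fy=5.8,interpolation=cv2.INTER_CUBIC))
cv2.imwrite("pics/t_s.png",cv2.resize(t[175:280,325:378],None,fx=5.6,fy=5.6,interpolation=cv2.INTER_CUBIC))
cv2.imwrite("pics/s_g.png",cv2.resize(s[170:250,215:355],None,fx=5.6,fy=5.6,interpolation=cv2.INTER_CUBIC))
E
```

```text
(no output)
```

View pics/t_g.png

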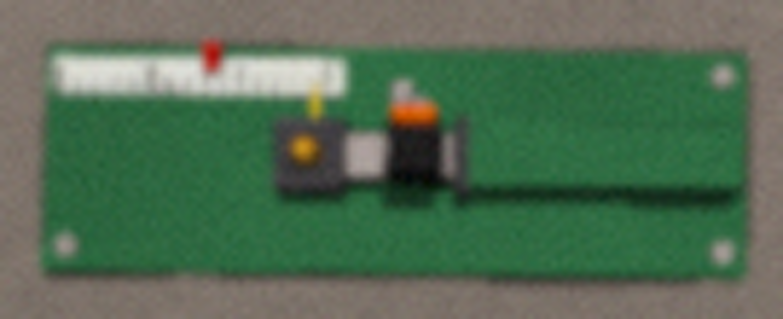

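View pics/t_s.png

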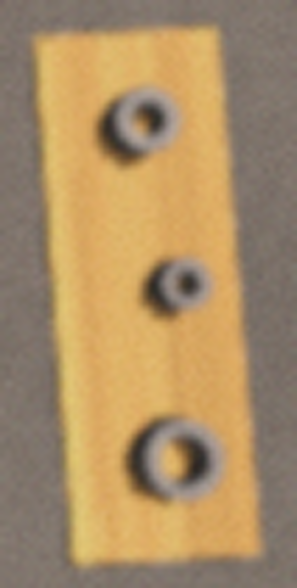

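View pics/s_g.png

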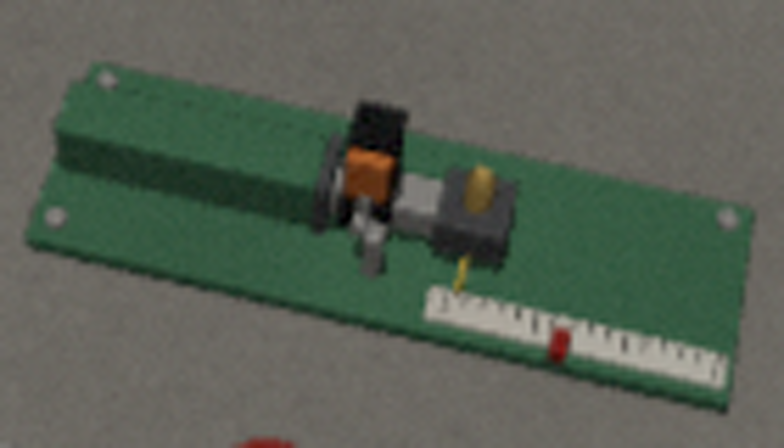

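```bash
cat > h.py <<'E'
import cv2, numpy as np
from workcell import camera_model
C={n:camera_model(n) for n in("scene","top")}
def ray(n,uv):
    c=C[n]; d=np.linalg.solve(c["K"],[uv[0],uv[1],1]); return -c["R"].T@c["t"], c["R"].T@d
def onz(n,uv,z):
    o,d=ray(n,uv); return o+d*(z-o[2])/d[2]
def proj(n,X):
    c=C[n]; p=c["K"]@(c["R"]@np.asarray(X)+c["t"]); return p[:2]/p[2]
def tri(a,b):
    o1,d1=ray("top",a); o2,d2=ray("scene",b)
    d1/=np.linalg.norm(d1); d2/=np.linalg.norm(d2)
    s=np.linalg.lstsq(np.c_[d1,-d2],o2-o1,rcond=None)[0]
    p,q=o1+d1*s[0],o2+d2*s[1]; return (p+q)/2,np.linalg.norm(p-q)
def comps(m,amin=3):
    n,l,s,c=cv2.connectedComponentsWithStats(m.astype(np.uint8)); 
    return [(s[i,4],tuple(s[i,:4]),c[i].round(2)) for i in range(1,n) if s[i,4]>=amin]
E
python3 - <<'E'
from h import *
for n,g,bx in(("top",(155,165,290,220),(325,172,378,282)),("scene",(215,170,355,250),(140,120,210,200))):
    im=cv2.imread(f"pics/{n}0.png"); hsv=cv2.cvtColor(im,cv2.COLOR_BGR2HSV)
    H,S,V=[hsv[...,i].astype(int) for i in range(3)]
    R=np.zeros(H.shape,bool); R[g[1]:g[3],g[0]:g[2]]=1
    print(n,'red',comps(R&((H<5)|(H>172))&(S>140)&(V>70),2))
    print('orange',comps(R&(H>=5)&(H<17)&(S>170)&(V>120),2))
    print('yel',comps(R&(H>=17)&(H<34)&(S>110)&(V>80),1))
    print('green',comps(R&(H>45)&(H<85)&(S>90),500))
    print('white',comps(R&(S<45)&(V>170),20))
    B=np.zeros(H.shape,bool); B[bx[1]:bx[3],bx[0]:bx[2]]=1
    w=B&(H>8)&(H<28)&(S>85)&(V>110)
    cs=cv2.findContours(w.astype(np.uint8),cv2.RETR_EXTERNAL,cv2.CHAIN_APPROX_NONE)[0]; c=max(cs,key=cv2.contourArea)
    r=cv2.minAreaRect(c); print('board',r,[onz(n,p,.008).round(4)[:2] for p in cv2.boxPoints(r)], onz(n,r[0],.008).round(4))
    inside=np.zeros(H.shape,np.uint8); cv2.drawContours(inside,[cv2.convexHull(c)],-1,1,-1)
    m=(inside>0)&(S<80)&(V>95)
    print('steel',comps(m,6))
    for a,bb,cc in comps(m,6):
        sub=m[bb[1]:bb[1]+bb[3],bb[0]:bb[0]+bb[2]]; ys,xs=np.nonzero(sub); 
        if n=="top": (x,y),rr=cv2.minEnclosingCircle(np.c_[xs+bb[0],ys+bb[1]].astype(np.float32)); print('circ',x,y,rr,onz(n,(x,y),.048).round(4),'dia',2*(rr+.3)*1.22/398)
E
```

```text
top red [(np.int32(11), (np.int32(190), np.int32(172), np.int32(3), np.int32(5)), array([191.  , 173.73]))]
orange [(np.int32(19), (np.int32(223), np.int32(183), np.int32(7), np.int32(3)), array([226.11, 184.11]))]
yel [(np.int32(7), (np.int32(208), np.int32(181), np.int32(2), np.int32(5)), array([208.71, 182.86])), (np.int32(2), (np.int32(222), np.int32(183), np.int32(1), np.int32(2)), array([222. , 183.5])), (np.int32(3), (np.int32(230), np.int32(183), np.int32(1), np.int32(3)), array([230., 184.])), (np.int32(20), (np.int32(205), np.int32(188), np.int32(5), np.int32(5)), array([206.9 , 190.05]))]
green [(np.int32(3646), (np.int32(162), np.int32(174), np.int32(121), np.int32(39)), array([226.77, 194.77]))]
white [(np.int32(268), (np.int32(165), np.int32(175), np.int32(49), np.int32(6)), array([189.04, 177.47]))]
board ((350.6734924316406, 227.25588989257812), (96.17741394042969, 34.74351501464844), 85.60128784179688) [array([ 0.6133, -0.2215]), array([ 0.6238, -0.337 ]), array([ 0.3099, -0.3566]), array([ 0.3001, -0.2438])] [ 0.46   -0.2898  0.008 ]
steel [(np.int32(6), (np.int32(3
[... 2654 characters left out ...]
.int32(15), np.int32(6)), array([334.38, 234.38]))]
board ((173.7586212158203, 160.60345458984375), (30.082645416259766, 74.83522033691406), 21.801406860351562) [array([ 0.6124, -0.333 ]), array([ 0.2817, -0.3732]), array([ 0.3092, -0.2481]), array([ 0.629 , -0.2261])] [ 0.4705 -0.2933  0.008 ]
steel [(np.int32(62), (np.int32(174), np.int32(127), np.int32(14), np.int32(10)), array([180.68, 131.42])), (np.int32(39), (np.int32(165), np.int32(148), np.int32(9), np.int32(7)), array([168.62, 151.15])), (np.int32(64), (np.int32(158), np.int32(169), np.int32(12), np.int32(9)), array([163.12, 173.  ])), (np.int32(6), (np.int32(148), np.int32(189), np.int32(5), np.int32(4)), array([150.17, 190.17]))]
```

```bash
python3 - <<'E'
from h import *
im=cv2.imread("pics/top0.png"); hsv=cv2.cvtColor(im,cv2.COLOR_BGR2HSV)
m=cv2.inRange(hsv,(45,80,40),(85,255,255)); m[:165]=0;m[220:]=0;m[:,:155]=0;m[:,290:]=0
c=max(cv2.findContours(m,cv2.RETR_EXTERNAL,cv2.CHAIN_APPROX_NONE)[0],key=cv2.contourArea)
r=cv2.minAreaRect(c); print(r); b=cv2.boxPoints(r); P=[onz("top",p,.015)[:2] for p in b]; print(np.round(P,4), np.mean(P,0))
for i in range(4): d=P[(i+1)%4]-P[i]; print(np.hypot(*d),np.degrees(np.arctan2(d[1],d[0])))
print('pin z.08',onz("top",(206.9,190.05),.08),'tri',tri((206.9,190.05),(300.2,200.8)))
print('pointer',onz("top",(208.8,181.5),.026),tri((208.7,182),(296.8,220)), 'rider z.015..',onz("top",(191,173.7),.02),tri((191,173.73),(314.4,231.15)))
print('orange',onz("top",(226.1,184.1),.09))
for n in("scene",):
  print('pin scene',onz(n,(300.2,200.8),.08))
print('red scene',onz('scene',(314.4,231.15),.02),'ptr scene',onz('scene',(296.8,220.5),.026))
print('sleeve scene', onz('scene',(164.5,174),.048), proj('scene',[.5595,-.2804,.048]))
E
```

```text
((222.5, 193.0), (38.0, 121.0), 90.0)
[[ 0.6268  0.3335]
 [ 0.6324 -0.0657]
 [ 0.5068 -0.0665]
 [ 0.5016  0.329 ]] [0.56687999 0.13256075]
0.3992078840163196 -89.19215010792573
0.1255814904211782 -179.6534423659866
0.3954995843584659 90.75789576369938
0.12526164490369143 2.041757812480929
pin z.08 [0.56924386 0.17684548 0.08      ] tri (array([0.5692118 , 0.17468239, 0.0832316 ]), np.float64(0.0036155890193598945))
pointer [0.60268775 0.17751018 0.026     ] (array([0.60162488, 0.17662796, 0.0230813 ]), np.float64(0.003007324949483268)) rider z.015.. [0.6284051  0.23723488 0.02      ] (array([0.62759717, 0.23529273, 0.02602413]), np.float64(0.00200375995268391))
orange [0.58763767 0.11662757 0.09      ]
pin scene [0.56744677 0.17285509 0.08      ]
red scene [0.62436658 0.23459689 0.02      ] ptr scene [0.60545764 0.1755413  0.026     ]
sleeve scene [ 0.56098371 -0.28008822  0.048     ] [164.59577434 173.63698422]
```

```bash
python3 - <<'E'
from h import *
from workcell import sense
from scipy.spatial.transform import Rotation as R
q=sense()['ee_rot']; print(R.from_quat(np.roll(q,-1)).as_matrix().round(4))
print('can top',onz('top',(346,133),.17),'decoy',onz('top',(315.5,189),.04), 'scene can',onz('scene',(145,196),.17),'vee',onz('top',(403,190),.046))
E
```

```text
[[-5.000e-04  4.482e-01 -8.939e-01]
 [ 9.000e-04 -8.939e-01 -4.482e-01]
 [-1.000e+00 -1.000e-03  0.000e+00]]
can top [ 0.73498296 -0.23878977  0.17      ] decoy [ 0.58139418 -0.16922075  0.04      ] scene can [ 0.72588589 -0.23849867  0.17      ] vee [ 0.58141102 -0.45070645  0.046     ]
```

```bash
python3 -m pendant '[[0,0,0,0,0,0]]' 0; python3 -m pendant 2>&1 | head
```

```text
t: 0.18
tool_pos: [0.224, -0.4467, 0.205]
ee_rot: [-0.163, -0.688, -0.163, 0.688]
ft_force: [-0.2, -0.1, 0.2]
grip_width: 0.0854
invalid input
```

```bash
cat > to.py <<'E'
import sys,numpy as np
from workcell import sense
from scipy.spatial.transform import Rotation as R
def go(x,y,z,yaw=0.8,ret=0):
    s=sense(); T=R.from_quat(np.roll(s['ee_rot'],-1)); a=np.radians(yaw)
    G=R.from_matrix(np.c_[[0,0,-1],[np.cos(a),np.sin(a),0],[np.sin(a),-np.cos(a),0]])
    d=T.inv().apply(np.array([x,y,z])-s['tool_pos'])*1000
    w=(T.inv()*G).as_rotvec(); print('t',round(s['t'],2),'pos',s['tool_pos'].round(4),'F',s['ft_force'].round(1),'w',round(s['grip_width'],4),'\nROW',d.round(1),w.round(4))
if __name__=='__main__': go(*map(float,sys.argv[1:]))
E
python3 to.py .5595 -.2804 .12
python3 -m pendant '[[85,1.6,-374,-1.12,0,0],[85,1.6,-374,-1.12,0,0],[85,1.6,-374,-1.12,0,0],[85,1.6,-374,-1.12,0,0],[85,1.6,-374,-1.12,0,0]]' 0
python3 to.py .5595 -.2804 .12
```

```text
t 0.18 pos [ 0.224  -0.4467  0.205 ] F [-0.2 -0.1  0.2] w 0.0854 
ROW [  85.     1.7 -374.5] [-1.12e+00 -4.00e-04  7.00e-04]
t: 0.6
tool_pos: [0.4076, -0.3554, 0.1586]
ee_rot: [-0.368, -0.604, -0.368, 0.604]
ft_force: [-0.3, -1.3, 1.0]
grip_width: 0.0856
t 0.6 pos [ 0.4076 -0.3554  0.1586] F [-0.3 -1.3  1. ] w 0.0856 
ROW [  38.6  100.8 -136.2] [-0.489  0.     0.   ]
```

```bash

python3 -m pendant '[[39,101,-136,-0.489,0,0],[39,101,-136,-0.489,0,0],[39,101,-136,-0.489,0,0],[39,101,-136,-0.489,0,0],[39,101,-136,-0.489,0,0]]' 0
python3 to.py .5595 -.2804 .12
python3 -m pendant '[[0,0,0,0,0,0],[0,0,0,0,0,0]]' 0
python3 to.py .5595 -.2804 .12
```

```text
t: 1.02
tool_pos: [0.5623, -0.2791, 0.1176]
ee_rot: [0.504, 0.495, 0.506, -0.495]
ft_force: [0.2, -0.5, -0.2]
grip_width: 0.0849
t 1.02 pos [ 0.5623 -0.2791  0.1176] F [ 0.2 -0.5 -0.2] w 0.0849 
ROW [-2.4 -2.8  1.2] [ 0.0054 -0.0019  0.0011]
t: 1.18
tool_pos: [0.5582, -0.2827, 0.1197]
ee_rot: [0.502, 0.498, 0.502, -0.498]
ft_force: [0.1, -0.7, 0.5]
grip_width: 0.0854
t 1.18 pos [ 0.5582 -0.2827  0.1197] F [ 0.1 -0.7  0.5] w 0.0854 
ROW [-0.3  1.3 -2.3] [-0.0063 -0.0002  0.001 ]
```

```bash

python3 -m pendant '[[40,1.3,-2.3,-0.005,0,0],[80,1.3,-2.3,-0.005,0,0],[105,1.3,-2.3,-0.005,0,0],[105,1.3,-2.3,-0.005,0,0]]' 0
python3 to.py .5595 -.2804 .015
python3 - <<'E'
from workcell import *
import cv2
for n,b in(("scene",(110,110,220,220)),("top",(310,150,400,280))):
    f=grab_frame(n)[:,:,::-1]; x0,y0,x1,y1=b
    cv2.imwrite(f"pics/{n}1.png",cv2.resize(f[y0:y1,x0:x1],None,fx=4.5,fy=4.5,interpolation=cv2.INTER_CUBIC))
E
python3 to.py .5595 -.2804 .015
```

```text
t: 1.52
tool_pos: [0.5555, -0.28, 0.0106]
ee_rot: [0.5, 0.497, 0.505, -0.498]
ft_force: [-0.6, 0.6, 0.1]
grip_width: 0.0855
t 1.52 pos [ 0.5555 -0.28    0.0106] F [-0.6  0.6  0.1] w 0.0855 
ROW [-4.4  4.   0.4] [-0.0037 -0.0032  0.0066]
t 1.62 pos [ 0.5589 -0.2814  0.0161] F [ 0.8 -0.5  1. ] w 0.0854 
ROW [ 1.1  0.6 -1. ] [-0.003  -0.0001  0.0004]
```

View pics/scene1.png

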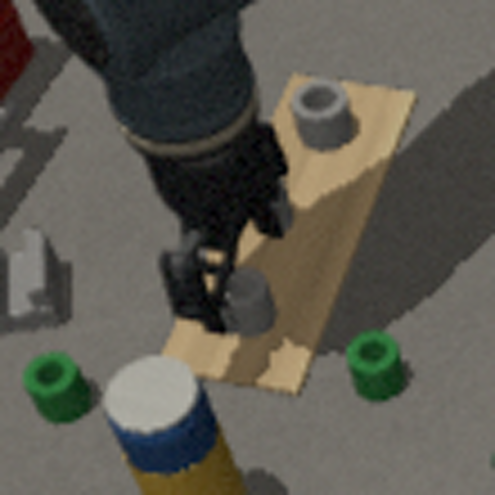

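View pics/top1.png

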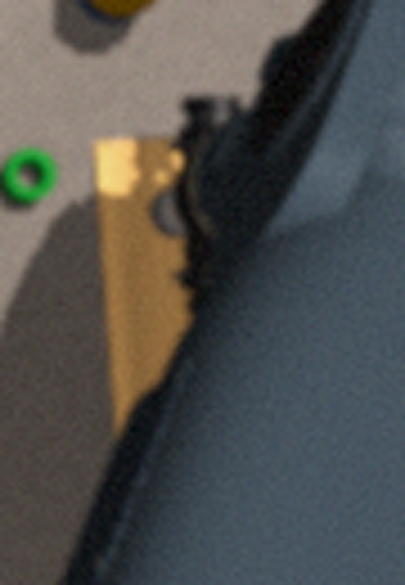

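```bash
python3 - <<'E'
from h import *
f=lambda n,b,X:(proj(n,X)-b)*4.5
for X in([.602,-.281,.028],[.616,-.281,.028],[.516,-.281,.028],[.5595,-.2804,.048],[.5595,-.2804,.008]):
  print(X,f('scene',(110,110),X).round(),f('top',(310,150),X).round())
E
```

```text
[0.602, -0.281, 0.028] [227. 347.] [176. 151.]
[0.616, -0.281, 0.028] [219. 363.] [175. 132.]
[0.516, -0.281, 0.028] [274. 259.] [177. 269.]
[0.5595, -0.2804, 0.048] [246. 286.] [182. 207.]
[0.5595, -0.2804, 0.008] [256. 319.] [169. 212.]
```

```bash
python3 - <<'E'
from workcell import *
import cv2
f=grab_frame("scene")[:,:,::-1]
cv2.imwrite("pics/s2.png",cv2.resize(f[145:195,135:195],None,fx=12,fy=12,interpolation=cv2.INTER_CUBIC))
E
python3 to.py .5595 -.2804 .015
```

```text
t 1.67 pos [ 0.5601 -0.2817  0.0173] F [-0.1 -0.1 -0. ] w 0.0856 
ROW [ 2.3 -0.6 -1.3] [-0.0026  0.001  -0.0018]
```

View pics/s2.png

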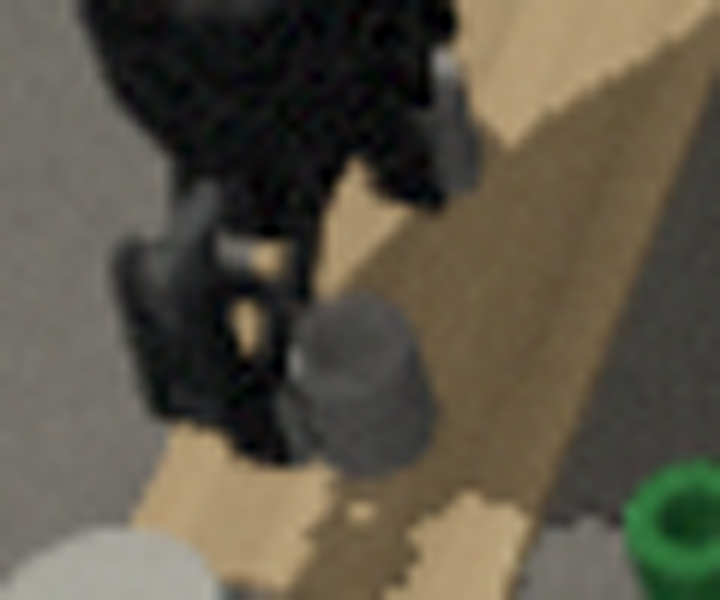

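```bash
python3 - <<'E'
from h import *
for z in(.015,.028,.04,.05):
  print(z,onz('scene',(157.5,183.3),z).round(3),onz('scene',(171,162),z).round(3))
E
```

```text
0.015 [ 0.582 -0.303  0.015] [ 0.484 -0.297  0.015]
0.028 [ 0.59  -0.297  0.028] [ 0.493 -0.29   0.028]
0.04 [ 0.597 -0.291  0.04 ] [ 0.502 -0.284  0.04 ]
0.05 [ 0.603 -0.285  0.05 ] [ 0.509 -0.279  0.05 ]
```

```bash

python3 -m pendant '[[4,0,0,0,0,0],[8,0,0,0,0,0],[8,0,0,0,0,0]]' 0
python3 -m pendant '[[0,0,0,0,0,0],[0,0,0,0,0,0],[0,0,0,0,0,0],[0,0,0,0,0,0],[0,0,0,0,0,0]]' 1
python3 -m pendant '[[0,0,0,0,0,0],[0,0,0,0,0,0],[0,0,0,0,0,0],[0,0,0,0,0,0],[0,0,0,0,0,0]]' 1
python3 to.py .5595 -.2804 .015
```

```text
t: 1.92
tool_pos: [0.5601, -0.2808, 0.0076]
ee_rot: [0.504, 0.497, 0.503, -0.497]
ft_force: [0.1, 0.4, -0.5]
grip_width: 0.0852
t: 2.33
tool_pos: [0.5601, -0.2806, 0.0077]
ee_rot: [0.503, 0.497, 0.503, -0.497]
ft_force: [-0.7, 1.4, 5.0]
grip_width: 0.0348
t: 2.75
tool_pos: [0.5601, -0.2806, 0.0077]
ee_rot: [0.503, 0.497, 0.503, -0.497]
ft_force: [-1.6, 0.9, 7.0]
grip_width: 0.0348
t 2.75 pos [ 0.5601 -0.2806  0.0077] F [-1.6  0.9  7. ] w 0.0348 
ROW [-7.3 -0.6 -0.2] [-0.0009  0.0003 -0.0005]
```

```bash
python3 - <<'E'
from workcell import *
import cv2
f=grab_frame("scene")[:,:,::-1]
cv2.imwrite("pics/s3.png",cv2.resize(f[145:195,135:195],None,fx=12,fy=12,interpolation=cv2.INTER_CUBIC))
E
```

```text
(no output)
```

View pics/s3.png

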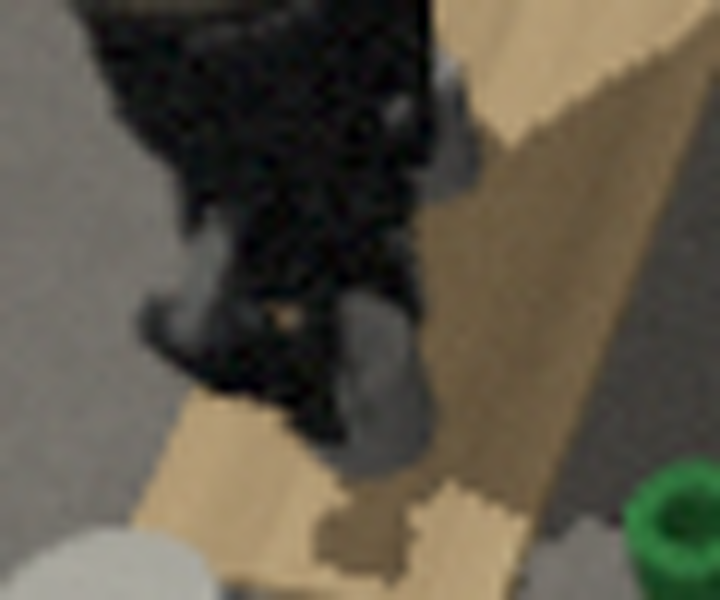

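```bash

python3 -m pendant '[[-10,0,0,0,0,0],[-30,0,0,0,0,0],[-60,0,0,0,0,0],[-90,0,0,0,0,0],[-100,0,0,0,0,0]]'
python3 -m pendant '[[-20,0,0,0,0,0],[-20,0,0,0,0,0],[-20,0,0,0,0,0]]'
python3 - <<'E'
from workcell import *
import cv2
f=grab_frame("scene")[:,:,::-1]
cv2.imwrite("pics/s4.png",cv2.resize(f[110:190,115:195],None,fx=7.4,fy=7.4,interpolation=cv2.INTER_CUBIC))
f=grab_frame("top")[:,:,::-1]
cv2.imwrite("pics/t4.png",cv2.resize(f[150:270,310:400],None,fx=5,fy=5,interpolation=cv2.INTER_CUBIC))
E
python3 to.py .5595 -.2804 .015
```

```text
t: 3.22
tool_pos: [0.5613, -0.2812, 0.112]
ee_rot: [0.505, 0.497, 0.502, -0.496]
ft_force: [1.5, -0.4, -1.1]
grip_width: 0.0349
t: 3.47
tool_pos: [0.5603, -0.2807, 0.1274]
ee_rot: [0.504, 0.497, 0.503, -0.497]
ft_force: [-0.0, 0.1, -3.3]
grip_width: 0.0347
t 3.57 pos [ 0.5593 -0.2802  0.1258] F [-0.9 -0.5 -2.7] w 0.0346 
ROW [110.8   0.4   0.3] [-0.0009 -0.0008  0.0015]
```

View pics/s4.png

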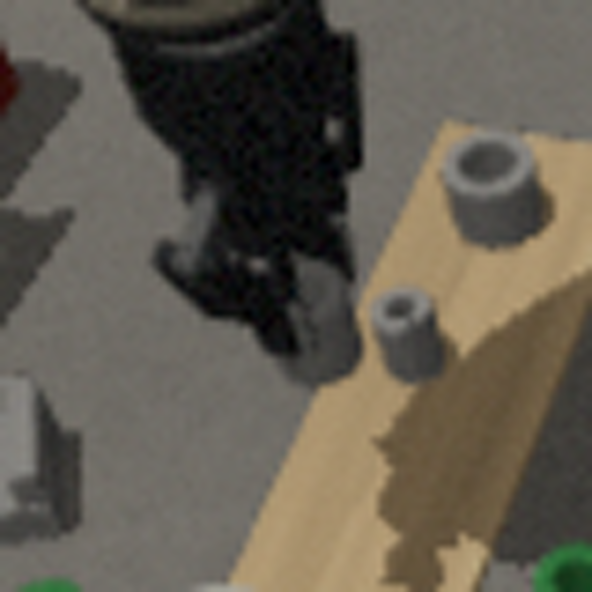

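View pics/t4.png

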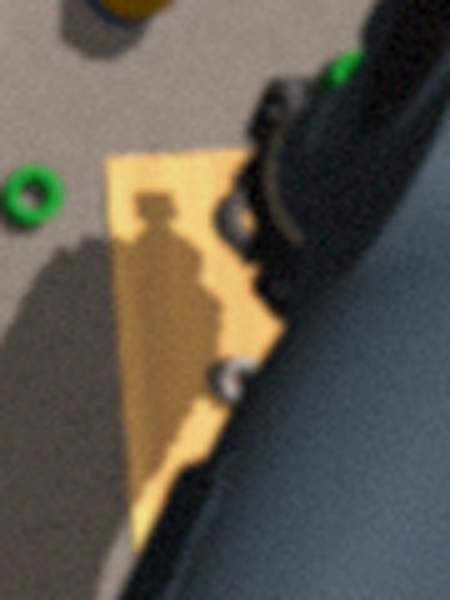

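```bash
python3 to.py .569 .1755 .16
python3 -m pendant '[[-34,0,-40,0,0,0],[-34,2,-80,0,0,0],[-34,3,-120,0,0,0],[-34,4,-160,0,0,0],[-34,5,-200,0,0,0]]'
python3 to.py .569 .1755 .16
```

```text
t 3.57 pos [ 0.5593 -0.2802  0.1258] F [-0.9 -0.5 -2.7] w 0.0346 
ROW [ -33.9   15.6 -455.6] [-0.0009 -0.0008  0.0015]
t: 3.98
tool_pos: [0.5613, -0.0808, 0.1599]
ee_rot: [0.503, 0.497, 0.504, -0.497]
ft_force: [1.5, 0.1, -2.6]
grip_width: 0.0343
t 3.98 pos [ 0.5613 -0.0808  0.1599] F [ 1.5  0.1 -2.6] w 0.0343 
ROW [-1.000e-01  1.090e+01 -2.561e+02] [-0.0015 -0.0003  0.0016]
```

```bash

python3 -m pendant '[[0,2,-40,0,0,0],[0,4,-80,0,0,0],[0,6,-120,0,0,0],[0,8,-160,0,0,0],[0,9,-195,0,0,0]]'
python3 -m pendant '[[0,1,-35,0,0,0],[0,2,-58,0,0,0],[0,2,-58,0,0,0],[0,2,-58,0,0,0]]'
python3 to.py .569 .1755 .11
```

```text
t: 4.4
tool_pos: [0.5677, 0.1149, 0.1597]
ee_rot: [0.503, 0.496, 0.504, -0.497]
ft_force: [0.4, 0.7, -2.9]
grip_width: 0.0347
t: 4.73
tool_pos: [0.5691, 0.1715, 0.1595]
ee_rot: [0.503, 0.495, 0.504, -0.497]
ft_force: [-0.6, -0.8, -2.8]
grip_width: 0.0348
t 4.73 pos [0.5691 0.1715 0.1595] F [-0.6 -0.8 -2.8] w 0.0348 
ROW [49.5  0.1 -4. ] [0.0013 0.0007 0.0022]
```

```bash

python3 -m pendant '[[30,0,-4,0,0,0],[59,0,-4,0,0,0],[59,0,-4,0,0,0],[59,0,-4,0,0,0]]'
cat > look.py <<'E'
import sys,cv2
from workcell import *
k=sys.argv[1]
f=grab_frame("scene")[:,:,::-1]; cv2.imwrite(f"pics/sf{k}.png",f)
cv2.imwrite(f"pics/s{k}.png",cv2.resize(f[150:250,240:350],None,fx=6,fy=6,interpolation=cv2.INTER_CUBIC))
f=grab_frame("top")[:,:,::-1]; cv2.imwrite(f"pics/tf{k}.png",f)
cv2.imwrite(f"pics/t{k}.png",cv2.resize(f[160:220,160:260],None,fx=7,fy=7,interpolation=cv2.INTER_CUBIC))
E
python3 look.py 5
python3 to.py .569 .1755 .11
```

```text
t: 5.07
tool_pos: [0.5686, 0.1732, 0.1011]
ee_rot: [0.502, 0.496, 0.504, -0.498]
ft_force: [0.4, 1.0, -2.3]
grip_width: 0.0347
t 5.17 pos [0.5705 0.174  0.1036] F [ 0.4 -0.2 -1.8] w 0.0347 
ROW [-6.4 -1.5 -1.5] [-0.0019 -0.0002 -0.0012]
```

View pics/s5.png

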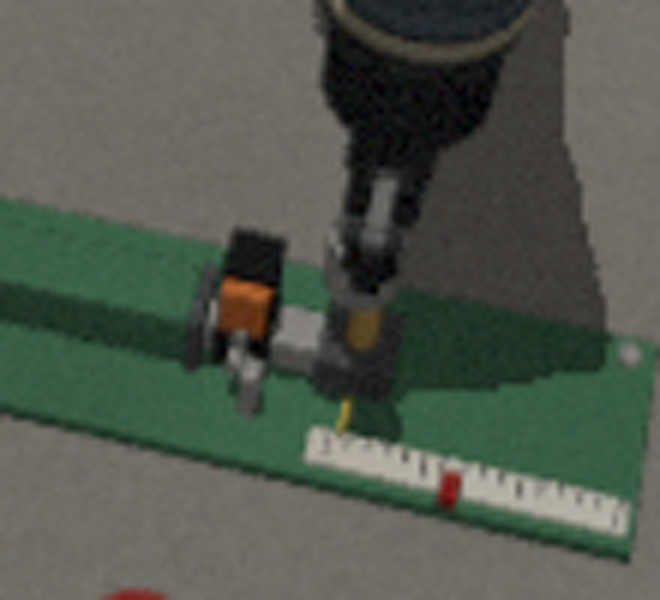

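View pics/t5.png

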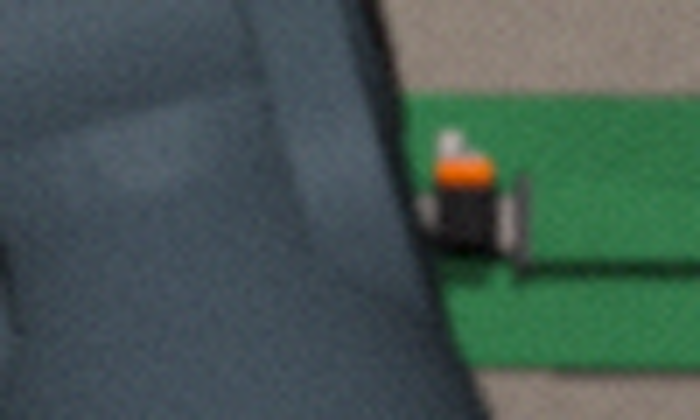

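```bash
python3 - <<'E'
from h import *
f=cv2.imread("pics/sf5.png")
cv2.imwrite("pics/s5b.png",cv2.resize(f[175:225,280:330],None,fx=12,fy=12,interpolation=cv2.INTER_CUBIC))
p=lambda X:((proj('scene',X)-[280,175]+.5)*12-.5).round(1)
for z in (.054,.076,.084,.101,.141): print(z,p([.569,.1755,z]),p([.569+.019,.1755,z]),p([.569,.1755+.019,z]),p([.569,.1755-.019,z]))
E
```

```text
0.054 [245.7 377.8] [231.6 438.6] [318.5 394.4] [173.2 361.2]
0.076 [255.3 331.1] [241.  392.4] [329.3 347.9] [181.6 314.4]
0.084 [258.8 313.7] [244.5 375.3] [333.4 330.5] [184.7 296.9]
0.101 [266.6 276.1] [252.1 338.1] [342.1 293. ] [191.4 259.2]
0.141 [285.5 183.5] [270.9 246.5] [363.5 200.8] [208.  166.3]
```

View pics/s5b.png

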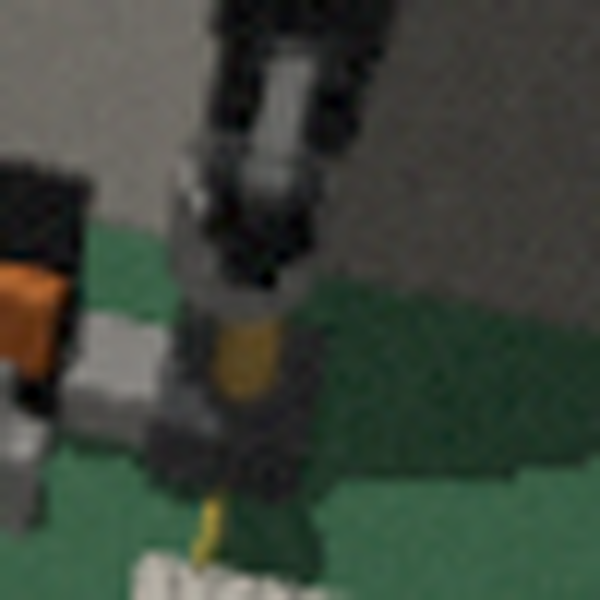

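```bash
python3 - <<'E'
from h import *
f=cv2.imread("pics/sf5.png").astype(float)
g=np.clip(255*(f/200)**.5,0,255).astype(np.uint8)
im=cv2.resize(g[175:225,280:330],None,fx=12,fy=12,interpolation=cv2.INTER_CUBIC)
def P(X): return tuple(int(v) for v in ((proj('scene',X)-[280,175]+.5)*12-.5))
A=np.linspace(0,2*np.pi,80)
def circ(x,y,z,r,col): cv2.polylines(im,[np.array([P([x+r*np.cos(a),y+r*np.sin(a),z]) for a in A])],1,col,1)
circ(.5695,.1735,.103,.019,(0,255,255)); circ(.5695,.1735,.143,.019,(0,255,255))
circ(.569,.1755,.054,.008,(255,0,255))
cv2.imwrite("pics/s5c.png",im)
E
```

```text
(no output)
```

View pics/s5c.png

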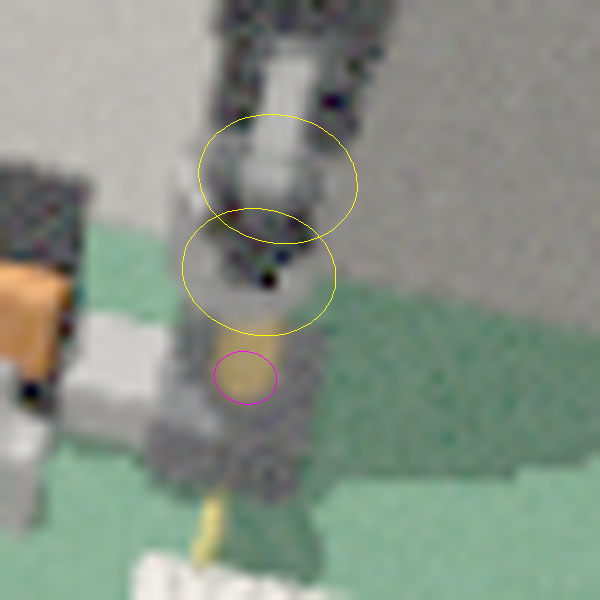

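```bash

python3 -m pendant '[[0,-1.2,-4.5,0,0,0],[0,-1.2,-4.5,0,0,0],[8,-1.2,-4.5,0,0,0],[14,-1.2,-4.5,0,0,0],[14,-1.2,-4.5,0,0,0]]'
python3 look.py 6
python3 to.py .568 .178 .09
python3 - <<'E'
from h import *
f=cv2.imread("pics/sf6.png").astype(float)
g=np.clip(255*(f/200)**.5,0,255).astype(np.uint8)
im=cv2.resize(g[175:225,280:330],None,fx=12,fy=12,interpolation=cv2.INTER_CUBIC)
cv2.imwrite("pics/s6c.png",im)
E
```

```text
t: 5.58
tool_pos: [0.5679, 0.1788, 0.0866]
ee_rot: [0.503, 0.496, 0.504, -0.497]
ft_force: [-0.4, 0.4, -2.4]
grip_width: 0.0346
t 5.68 pos [0.5682 0.1789 0.0877] F [ 0.1  0.2 -1.8] w 0.0345 
ROW [-2.3 -0.2  0.9] [-0.0009  0.0003  0.001 ]
```

View pics/s6c.png

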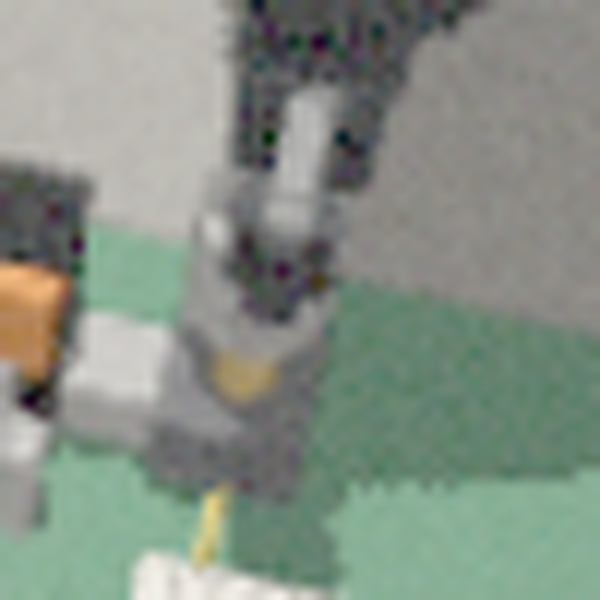

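```bash

python3 -m pendant '[[6,0,0,0,0,0],[12,0,0,0,0,0],[12,0,0,0,0,0]]'
python3 -m pendant '[[5,0,0,0,0,0],[10,0,0,0,0,0],[10,0,0,0,0,0]]'
python3 look.py 7
python3 to.py .568 .178 .055
```

```text
t: 5.93
tool_pos: [0.568, 0.1788, 0.0747]
ee_rot: [0.503, 0.496, 0.504, -0.497]
ft_force: [-0.2, 0.0, -2.7]
grip_width: 0.0345
t: 6.18
tool_pos: [0.5681, 0.1789, 0.065]
ee_rot: [0.503, 0.496, 0.503, -0.497]
ft_force: [-0.4, -0.9, -1.8]
grip_width: 0.0346
t 6.28 pos [0.5684 0.1789 0.0659] F [ 0.1 -0.7 -3.7] w 0.0345 
ROW [10.9 -0.4  0.9] [-0.001   0.0002  0.0005]
```

View pics/s7.png

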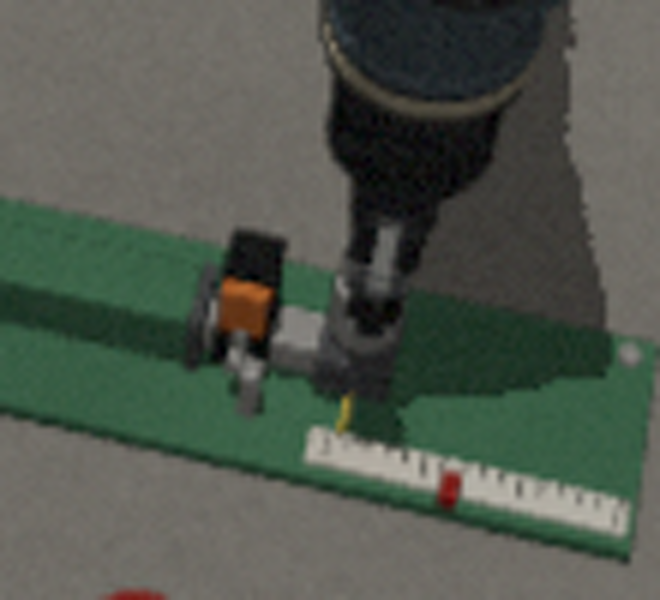

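```bash

python3 -m pendant '[[4,0,0,0,0,0],[8,0,0,0,0,0],[8,0,0,0,0,0]]'
python3 -m pendant '[[2,0,0,0,0,0],[2,0,0,0,0,0]]'
python3 -m pendant '[[1.5,0,0,0,0,0],[1.5,0,0,0,0,0]]'
python3 to.py .568 .178 .055
```

```text
t: 6.53
tool_pos: [0.5682, 0.1789, 0.0573]
ee_rot: [0.503, 0.496, 0.503, -0.497]
ft_force: [1.0, 0.7, -2.4]
grip_width: 0.0347
t: 6.7
tool_pos: [0.5685, 0.179, 0.0558]
ee_rot: [0.503, 0.497, 0.503, -0.497]
ft_force: [-0.4, -0.2, -2.2]
grip_width: 0.035
t: 6.87
tool_pos: [0.5686, 0.179, 0.0545]
ee_rot: [0.503, 0.497, 0.503, -0.497]
ft_force: [-0.9, -0.1, -3.5]
grip_width: 0.0346
t 6.87 pos [0.5686 0.179  0.0545] F [-0.9 -0.1 -3.5] w 0.0346 
ROW [-0.5 -0.6  1. ] [-0.001   0.0001  0.0001]
```

```bash

python3 -m pendant '[[0.5,0,0,0,0,0],[1,0,0,0,0,0]]'
python3 -m pendant '[[0,0,0,0,0,0],[0,0,0,0,0,0],[0,0,0,0,0,0],[0,0,0,0,0,0]]' 0
python3 -m pendant '[[-30,0,0,0,0,0],[-60,0,0,0,0,0],[-90,0,0,0,0,0],[-100,0,0,0,0,0],[-100,0,0,0,0,0]]' 0
python3 look.py 8
python3 to.py .57 .1145 .12
```

```text
t: 7.03
tool_pos: [0.5687, 0.1791, 0.0537]
ee_rot: [0.503, 0.497, 0.503, -0.497]
ft_force: [-0.5, -0.3, 5.7]
grip_width: 0.0349
t: 7.37
tool_pos: [0.5687, 0.1791, 0.0538]
ee_rot: [0.503, 0.497, 0.503, -0.497]
ft_force: [0.6, 0.3, 0.3]
grip_width: 0.0809
t: 7.78
tool_pos: [0.5702, 0.1795, 0.1567]
ee_rot: [0.504, 0.498, 0.502, -0.495]
ft_force: [1.0, -0.1, 0.1]
grip_width: 0.0852
t 7.88 pos [0.5686 0.179  0.1532] F [ 0.3 -0.2 -1.1] w 0.0852 
ROW [33.2  0.5 64.6] [-0.001  0.     0.   ]
```

View pics/s8.png

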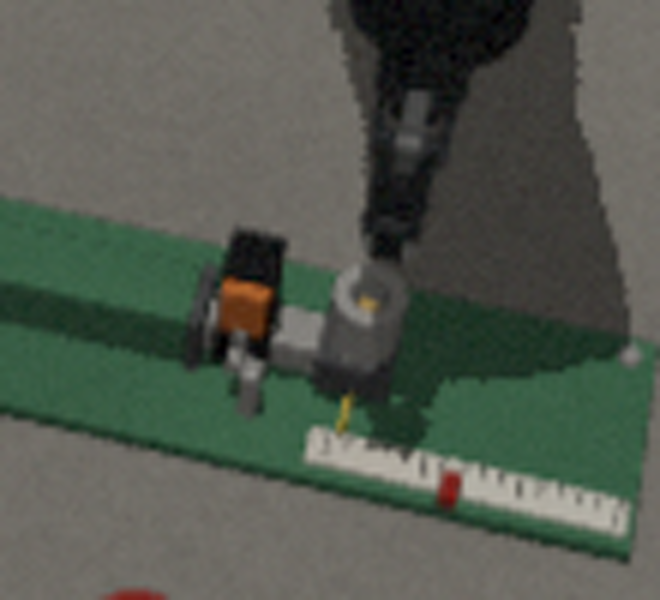

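```bash
python3 - <<'E'
from h import *
print(onz('scene',(240+258/6-.4,150+248/6-.4),.105))
im=cv2.imread("pics/top0.png"); hsv=cv2.cvtColor(im,cv2.COLOR_BGR2HSV)
m=(hsv[...,2]<45); R=np.zeros_like(m); R[182:200,215:236]=1
print(comps(m&R)); 
cv2.imwrite("pics/t_b.png",cv2.resize(im[178:202,200:240],None,fx=18,fy=18,interpolation=cv2.INTER_CUBIC))
for y in (.1155,):
  for X in([.585,y+.014,.105],[.585,y-.014,.105],[.555,y+.014,.105],[.555,y-.014,.105],[.569,.1755,.084]): print(X,((proj('top',X)-[200,178]+.5)*18).round())
E
```

```text
[0.56354489 0.11556176 0.105     ]
[(np.int32(85), (np.int32(222), np.int32(187), np.int32(10), np.int32(11)), array([226.19, 192.53]))]
[0.585, 0.1295, 0.105] [397. 123.]
[0.585, 0.1015, 0.105] [562. 125.]
[0.555, 0.1295, 0.105] [394. 299.]
[0.555, 0.1015, 0.105] [558. 301.]
[0.569, 0.1755, 0.084] [138. 225.]
```

View pics/t_b.png

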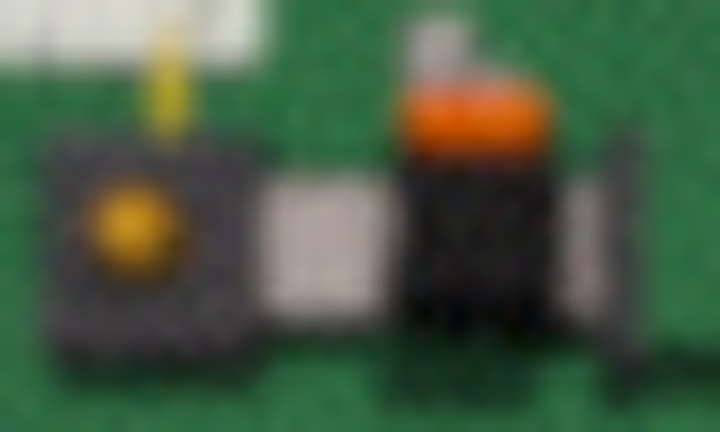

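```bash
python3 - <<'E'
from h import *
q=lambda u,v:(u/18+200-.5,v/18+178-.5)
print('orange outer z.1',onz('top',q(478,85),.1),'z.064',onz('top',q(478,85),.064),'face',onz('top',q(478,153),.105),'black low z.105',onz('top',q(478,318),.105),'z.055',onz('top',q(478,318),.055))
s=lambda u,v:(u/6+240-.5,v/6+150-.5)
for n,p in(('top left',(238,231)),('top right',(287,237)),('front R',(276,290)),('front L',(225,282))): print(n,onz('scene',s(*p),.105 if 'top' in n else .1))
E
```

```text
orange outer z.1 [0.59231772 0.1162183  0.1       ] z.064 [0.59658834 0.11861043 0.064     ] face [0.58006812 0.11565297 0.105     ] black low z.105 [0.551874   0.11508917 0.105     ] z.055 [0.55616481 0.11837876 0.055     ]
top left [0.55575633 0.10320597 0.105     ]
top right [0.55279753 0.12778551 0.105     ]
front R [0.58222307 0.12892761 0.1       ]
front L [0.5842991  0.10341762 0.1       ]
```

```bash

python3 -m pendant '[[0,0,32,0,0,0],[0,0.5,63.5,0,0,0],[0,0.5,63.5,0,0,0],[0,0.5,63.5,0,0,0]]' 0
python3 to.py .569 .1155 .064
python3 -m pendant '[[0,0,0,0,0,0]]' 0
python3 to.py .569 .1155 .064
```

```text
t: 8.22
tool_pos: [0.5693, 0.1142, 0.1521]
ee_rot: [0.502, 0.497, 0.503, -0.498]
ft_force: [-0.0, 0.1, -0.2]
grip_width: 0.0852
t 8.22 pos [0.5693 0.1142 0.1521] F [-0.   0.1 -0.2] w 0.0852 
ROW [88.1 -0.  -1.4] [-0.0031  0.0005  0.0022]
t: 8.3
tool_pos: [0.5694, 0.1156, 0.1525]
ee_rot: [0.503, 0.496, 0.504, -0.497]
ft_force: [0.4, 0.8, 0.1]
grip_width: 0.0854
t 8.3 pos [0.5694 0.1156 0.1525] F [0.4 0.8 0.1] w 0.0854 
ROW [88.5 -0.3  0.1] [-0.0014  0.0001  0.0017]
```

```bash

python3 -m pendant '[[25,0,0,0,0,0],[50,0,0,0,0,0],[75,0,0,0,0,0],[88,0,0,0,0,0],[88,0,0,0,0,0]]' 0
python3 -m pendant '[[0,0,0,0,0,0]]' 0
python3 look.py 9
python3 to.py .569 .1155 .064
```

```text
t: 8.72
tool_pos: [0.5675, 0.1161, 0.062]
ee_rot: [0.502, 0.495, 0.505, -0.498]
ft_force: [-1.0, -0.2, 0.8]
grip_width: 0.0855
t: 8.8
tool_pos: [0.5692, 0.1162, 0.0651]
ee_rot: [0.503, 0.496, 0.504, -0.497]
ft_force: [-0.3, 0.0, 1.0]
grip_width: 0.0854
t 8.9 pos [0.5705 0.1162 0.0666] F [ 0.6 -0.3 -0.2] w 0.0853 
ROW [ 2.6 -1.5  0.7] [-0.0003 -0.0003 -0.0013]
```

View pics/s9.png

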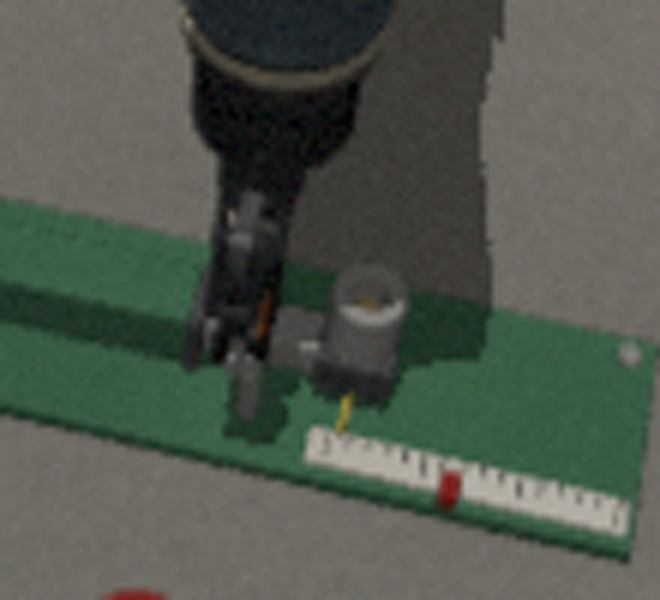

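View pics/t9.png

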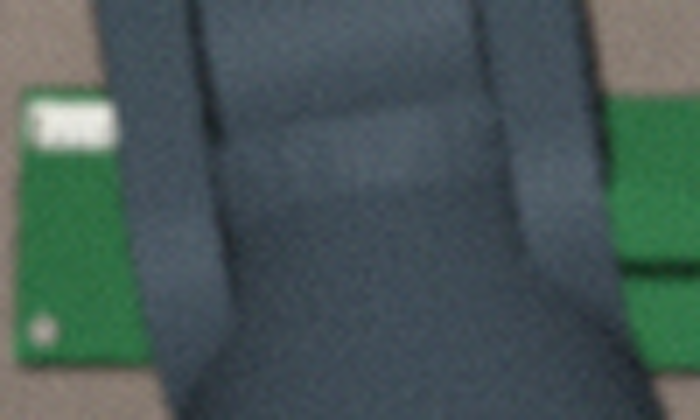

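Fingers straddle the block in front of the button (scene, block at about (283,197)); the sleeve stands on the pin. Close.

```bash

python3 -m pendant '[[1,0,0,0,0,0],[1,0,0,0,0,0],[1,0,0,0,0,0],[1,0,0,0,0,0],[1,0,0,0,0,0]]' 1
python3 -m pendant '[[0,0,0,0,0,0],[0,0,0,0,0,0],[0,0,0,0,0,0],[0,0,0,0,0,0]]' 1
python3 to.py .569 .1155 .064
```

```text
t: 9.32
tool_pos: [0.5685, 0.1156, 0.0653]
ee_rot: [0.503, 0.496, 0.504, -0.497]
ft_force: [-32.5, -1.2, 58.3]
grip_width: 0.027
t: 9.65
tool_pos: [0.5685, 0.1156, 0.0656]
ee_rot: [0.503, 0.496, 0.504, -0.497]
ft_force: [-16.7, -0.0, 22.5]
grip_width: 0.027
t 9.65 pos [0.5685 0.1156 0.0656] F [-16.7  -0.   22.5] w 0.027 
ROW [1.6 0.5 0.1] [-0.0012 -0.0004  0.0018]
```

```bash

python3 -m pendant '[[-0.7,-0.6,0,0,0,0],[-0.7,-0.6,0,0,0,0],[-0.7,-0.6,0,0,0,0]]'
python3 to.py .569 .1155 .064
```

```text
t: 9.9
tool_pos: [0.5684, 0.1156, 0.0657]
ee_rot: [0.503, 0.497, 0.504, -0.497]
ft_force: [-9.2, 0.2, 8.4]
grip_width: 0.0264
t 9.9 pos [0.5684 0.1156 0.0657] F [-9.2  0.2  8.4] w 0.0264 
ROW [1.7 0.6 0.1] [-0.0012 -0.0003  0.0013]
```

```bash

python3 -m pendant '[[0,0,-4,0,0,0],[0,0,-9,0,0,0],[0,0,-14,0,0,0],[0,0,-19,0,0,0],[0,0,-24,0,0,0]]'
python3 -m pendant '[[0,0,-4,0,0,0],[0,0,-8,0,0,0],[0,0,-8,0,0,0]]'
python3 look.py 10; python3 to.py .568 .148 .0657
```

```text
t: 10.32
tool_pos: [0.5684, 0.1393, 0.0657]
ee_rot: [0.503, 0.497, 0.503, -0.497]
ft_force: [-6.1, -4.3, 8.3]
grip_width: 0.0261
t: 10.57
tool_pos: [0.5684, 0.1478, 0.0657]
ee_rot: [0.503, 0.497, 0.503, -0.497]
ft_force: [-6.5, -1.8, 8.5]
grip_width: 0.0264
t 10.67 pos [0.5684 0.1474 0.0657] F [-5.9 -3.1  8.3] w 0.0265 
ROW [-0.  -0.4 -0.6] [-0.0012  0.0003  0.0007]
```

View pics/s10.png

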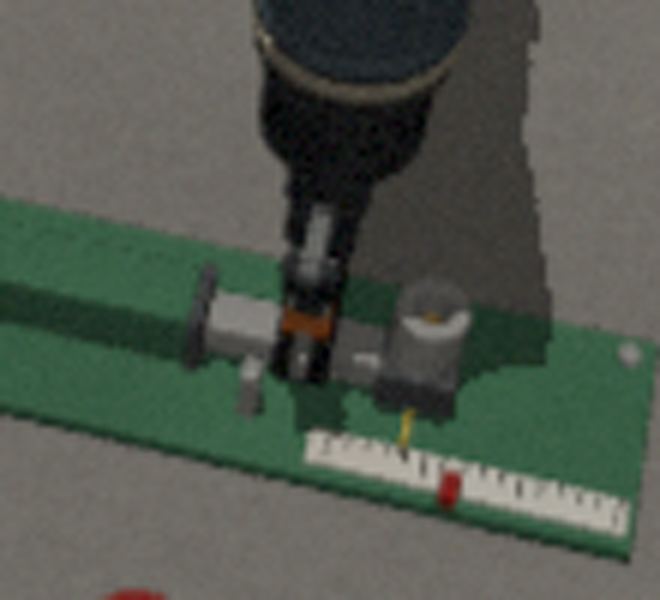

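```bash

python3 -m pendant '[[0,0,-6,0,0,0],[0,0,-13,0,0,0],[0,0,-20,0,0,0],[0,0,-25,0,0,0],[0,0,-25,0,0,0]]'
python3 look.py 11; python3 to.py .568 .175 .0657
cat > m.py <<'E'
import sys
from h import *
k=sys.argv[1]
im=cv2.imread(f"pics/sf{k}.png"); hsv=cv2.cvtColor(im,cv2.COLOR_BGR2HSV)
H,S,V=[hsv[...,i].astype(int) for i in range(3)]
R=np.zeros(H.shape,bool); R[212:245,285:350]=1
print('red',comps(R&((H<6)|(H>172))&(S>140)&(V>60),2)); print('yel',comps(R&(H>=17)&(H<34)&(S>110)&(V>60),1))
cv2.imwrite(f"pics/z{k}.png",cv2.resize(im[205:245,290:340],None,fx=14,fy=14,interpolation=cv2.INTER_CUBIC))
E
python3 m.py 11
```

```text
t: 11.08
tool_pos: [0.5683, 0.173, 0.0657]
ee_rot: [0.503, 0.497, 0.503, -0.497]
ft_force: [-3.9, -2.9, 6.7]
grip_width: 0.0265
t 11.18 pos [0.5683 0.1724 0.0657] F [-3.6 -3.4  5.8] w 0.0267 
ROW [-0.  -0.3 -2.6] [-0.0012  0.0004  0.0003]
red [(np.int32(13), (np.int32(313), np.int32(229), np.int32(4), np.int32(5)), array([314.38, 231.15]))]
yel [(np.int32(7), (np.int32(315), np.int32(220), np.int32(2), np.int32(6)), array([315.29, 222.29]))]
```

View pics/z11.png

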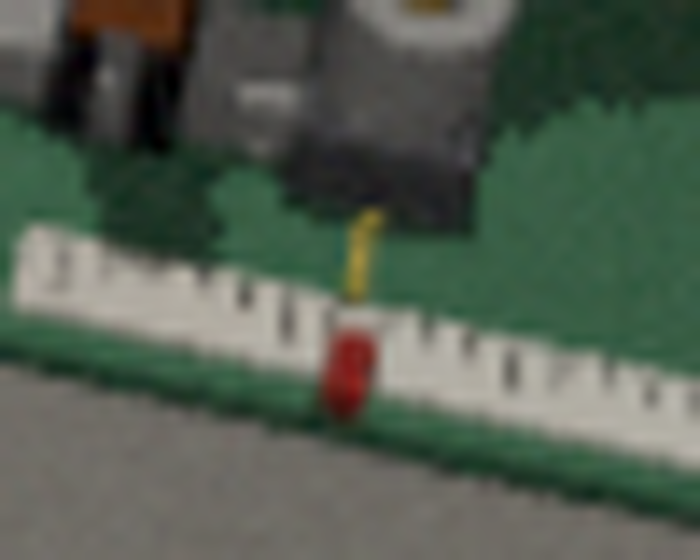

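```bash
python3 - <<'E'
from h import *
b=np.array([-np.sin(np.radians(.8)),np.cos(np.radians(.8))])
q=lambda u,v:(u/14+290-.46,v/14+205-.46)
p=onz('scene',q(352,297),.026); print('ptr',p)
for z in(.018,.022,.026):
  for uv in((353,335),(349,378)):
    r=onz('scene',q(*uv),z); print(z,uv,r.round(4),'ptr-rider along',((p-r)[:2]@b).round(4))
r=onz('scene',q(342,418),.015); print('foot outer',r,((p-r)[:2]@b))
E
```

```text
ptr [0.6091144  0.23204346 0.026     ]
0.018 (353, 335) [0.6137 0.2342 0.018 ] ptr-rider along -0.0021
0.018 (349, 378) [0.6245 0.2351 0.018 ] ptr-rider along -0.0029
0.022 (353, 335) [0.6161 0.234  0.022 ] ptr-rider along -0.0019
0.022 (349, 378) [0.6268 0.2349 0.022 ] ptr-rider along -0.0026
0.026 (353, 335) [0.6184 0.2338 0.026 ] ptr-rider along -0.0016
0.026 (349, 378) [0.6291 0.2347 0.026 ] ptr-rider along -0.0024
foot outer [0.63290696 0.23542511 0.015     ] -0.0030491195860843073
```

```bash

python3 -m pendant '[[0,0,-1.2,0,0,0],[0,0,-2.3,0,0,0],[0,0,-2.3,0,0,0],[0,0,-2.3,0,0,0],[0,0,-2.3,0,0,0]]'
python3 -m pendant '[[0,0,0,0,0,0],[0,0,0,0,0,0],[0,0,0,0,0,0],[0,0,0,0,0,0],[0,0,0,0,0,0]]'
python3 look.py 12; python3 to.py .568 .175 .0657; python3 m.py 12
```

```text
t: 11.6
tool_pos: [0.5683, 0.1745, 0.0657]
ee_rot: [0.503, 0.497, 0.503, -0.497]
ft_force: [-3.9, -3.0, 6.9]
grip_width: 0.0265
t: 12.02
tool_pos: [0.5683, 0.1744, 0.0657]
ee_rot: [0.503, 0.497, 0.503, -0.497]
ft_force: [-3.6, -2.0, 6.6]
grip_width: 0.0263
t 12.12 pos [0.5683 0.1745 0.0657] F [-3.4 -1.2  5.4] w 0.0269 
ROW [ 0.  -0.3 -0.5] [-0.0015  0.0004  0.0003]
red [(np.int32(13), (np.int32(313), np.int32(229), np.int32(4), np.int32(6)), array([314.46, 231.23]))]
yel [(np.int32(10), (np.int32(315), np.int32(220), np.int32(3), np.int32(7)), array([315.9, 222.6]))]
```

View pics/z12.png

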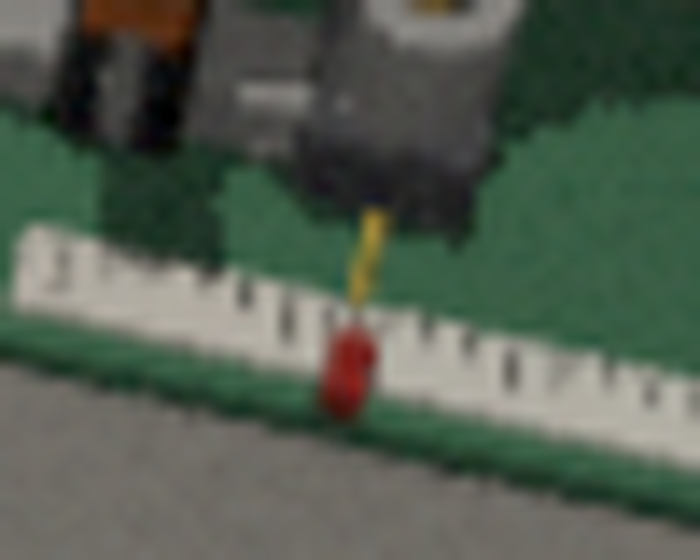

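View pics/s12.png

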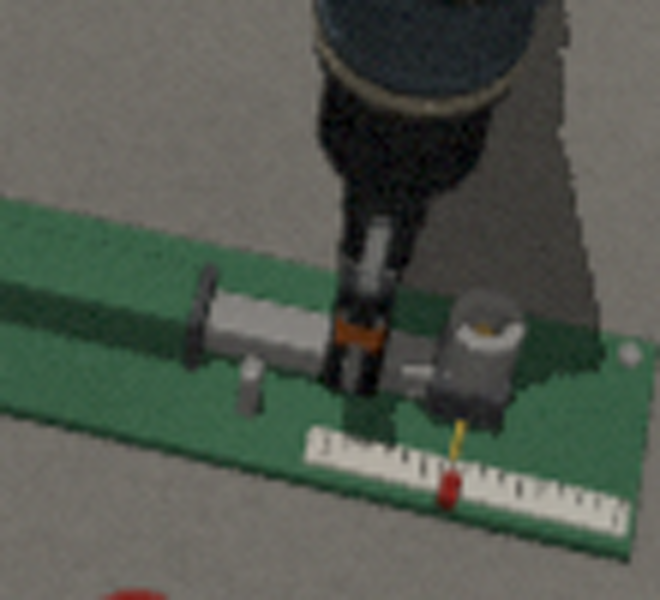

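```bash
python3 -c "
from workcell import *
print(job_done())
s=sense();print(s['t'],s['tool_pos'],s['ft_force'],s['grip_width'])"
```

```text
the job is handed in; nothing more can be done
None
the job is handed in; nothing more can be done
```

The middle sleeve is on the pin and let go. The stop is pulled out to the red rider and still held there with the lock button squeezed in. I handed the job in after 12.1 s; no verdict was reported.

- **Sleeve:** I chose the middle one by its measured diameter, 37.7 mm (the others measured 30.2 and 46.9 mm). The fingers met resistance at z ≈ 0.054 m, the height of the nose. The pictures afterwards show the sleeve standing upright around the pin.
- **Grip:** The reading was 26.5 mm. The same reading ran about 3 mm low on the 38 mm sleeve, so this fits the 30 mm of a fully pressed button. That is inferred; I could not measure the button travel directly.
- **Pull:** The arm came out about 59 mm. In the last scene picture the pointer is about 0.7 mm short of the rider, with roughly 1–2 mm of uncertainty, and the hand was steady for 0.5 s.

**Disagreements:**
- The two cameras differed by up to 4 mm along the stop on the pin's position, so I centred the sleeve using the view from near the pin.
- When the grip closed, the wrist briefly read 58 N upward and 33 N sideways. I eased that to under 10 N before pulling.
- The top camera was blocked by the arm during the placing and grip, and I did not use it for the final check. The pointer reading rests on the scene camera and the distance the hand travelled.

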